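Load the spice mill and hold its pulse crank on the third click

ROBOT

A 7-joint arm with a two-finger parallel gripper is mounted at the origin on the work surface. World frame = base frame: x ahead of the robot, y to its left, z up, the work surface at z = 0. Lengths are in m, angles in rad, forces in N, time in s.
With the tool pointing down it reaches from about 0.4 to 0.9 m from the base axis. Payload 5.6 kg.
Tool frame: the origin (TCP) lies on the front face of the gripper's body, between the roots of the fingers; the fingertips stand 88 mm ahead of it and the grasp point (between the pads) lies 69 mm ahead of it (finger_overhang is the distance from the TCP to the fingertips, in m); x points along the fingers, z is the direction in which the jaws open and shut, and the axes are right-handed (so a half turn about x gives the same grasp; the last joint's range is limited). The gripper opens to 92 mm and grips with 3 to 60 N. Pads are 20 mm wide; open, the fingers measure 128 mm over their backs; the gripper's body (75 mm by 189 mm) begins 69 mm behind the grasp point.
Start: joints at [1.064, 0.468, -0.012, 1.603, 0.006, 1.071, -0.056], TCP at [0.291, -0.581, 0.303] pointing down, gripper open.
Joint ranges: [-2.53, 2.53], [-0.31, 2.02], [-1.57, 1.55], [0.28, 2.44], [-1.29, 4.43], [0.15, 1.84], [-2.92, 2.92]. Speed limits (rad/s): [2.57, 2.57, 3.14, 3.14, 3.14, 3.14, 3.14].

INTERFACE

Orientations are given as a unit quaternion [x, y, z, w].
In Python, from station import * gives the robot as it stands.
- The arm moves only by the shell command python3 -m jog 'ROWS'. ROWS is JSON, a list of rows, each an object of numbers: "fingers": the closure, from 0 (fully open) to 1 (shut); "x", "y", "z": the shift along the tool's x, y, z in mm; "ax", "ay", "az": the turn, a rotation vector about the tool's x, y, z in rad. In form: [{"fingers": .., "x": .., "y": .., "z": .., "ax": .., "ay": .., "az": ..}, ...]. A call has 1 to 12 rows; each row is the pose to reach, as a shift and turn from the pose commanded when the call began, along the tool's axes at that moment; what a row does not reach only later rows make up. A row lasts 1/10 s, in which the tool goes at most 50 mm and 8.59 degrees, less where a joint would pass 70% of its speed; a pose out of reach is approached as far as the arm can. A call with a gripper value outside its range is refused whole. The fingers move at their own pace and stop on an object; the grip force is fixed at half the most. Time passes only in rows, so rows that repeat a pose let the fingers close. It gives the time, the measured TCP pose, the force and the opening at its end, in the units of the state.
- read_state(): the state, without advancing time (a new reading comes with each control period).
- read_camera(name): name is "side" or "top"; returns a dict with "image" (400x640x3 uint8, blue, green, red), "depth" (400x640 float32, m along the optical axis (not along the pixel's ray), 0 where there is no reading), "camera_matrix" (3x3 intrinsics, pixels), "xyz" and "rotation" of the camera in the world. Camera axes: x right, y down, z forward; pixel columns grow to the right and rows downward; lengths in m; the calibration is good to about 2 mm. A picture is of the moment at which its call begins.
- finish_job(): hands the job in, once; it reports no verdict.
The state is a dict: "clock": time; "q": joint angles; "joint_vel": joint speeds; "joint_torque": joint torques, N m; "ee_pos": TCP position; "tcp_rot": TCP orientation; "wrist_force": force on the tool from outside, world axes, zero at the start; "torque": the same for the moment, N m; "opening": opening from 0.0 (shut) to 1.0 (fully open).
Only numpy, scipy, OpenCV 4.12 (cv2) and the standard library are available. Lean on these libraries where they do the work, as an engineer would, in place of code of your own. Each camera call takes 0.05 s, during which the arm holds its last target.

TASK

Load the spice mill on the folding table in order: first stand the short canister fully down in the two-stud pocket, then the tall canister fully down in the three-stud pocket (the medium one is already in the one-stud pocket and stays there). Then press the dial's crank peg down with the fingers past two clicks to the third, short of its end stop, and hold it there against its return spring: finish while still holding it on the third click, and leave the other kitchen things where they are.

Things in the scene. Friction and masses are not known exactly. Their poses are not given: they have to be found in the camera images.
- mill: White spice mill, fixed. Origin on the table under the centre of its pocket block (130 x by 210 y mm, aluminium top 100 mm up); yaw within 0.25 rad. Motor housing, 150 mm high, on its +y end; dial on its -y end. Three round pockets, 38 mm across, 34 mm deep (floor 66 mm up), rims bevelled, at x +15, y +65, 0, -65 mm; one, two, three small studs before them number them from motor to dial.
- pocket1 (a point): Centre of the mouth of the one-stud pocket (next to the motor housing), on the top plane 100 mm above the table; holds the medium canister from the start.
- pocket2 (a point): Centre of the mouth of the two-stud pocket (the middle one), 100 mm above the table; for the short canister.
- pocket3 (a point): Centre of the mouth of the three-stud pocket (next to the dial), 100 mm above the table; for the tall canister.
- canister_short: Loose upright steel canister, 34 mm across, body 44 mm high with a bevelled foot, and on its flat top a straight round black knob 20 mm across and 24 mm high (68 mm overall), about 90 g. Origin at the centre of its underside, z up.
- canister_tall: Like the short one but body 72 mm high (96 mm overall), about 130 g. Origin at the centre of its underside, z up. The two loose canisters may swap places from start to start.
- canister_medium: Like the others but body 58 mm high (82 mm overall); stands in the one-stud pocket from the start. Origin at the centre of its underside.
- dial (a joint): Dial's turn in rad about the mill's y through mill x = 0, 70 mm up, on the -y end. 0 at home, grows as the crank peg is pressed down, end stop 1.2. Clicks (felt notches) at 0.3, 0.6, 0.9: 0.9 is the third. A spring takes it home whenever let go; it pushes the peg up with 3 to 6.5 N, rising between clicks and dropping about 2 N as the hump midway to the next click is passed.
- pitcher: Small white ceramic pitcher, 80 mm across and 100 mm high, handle 60 mm out from its axis along its +x; a bystander, to be left alone. Origin at the centre of its underside.
- pastry_wheel: Steel pastry wheel with a wooden handle, lying flat along its x, from -101 mm to +93 mm, 22 mm high; a bystander. Origin on the table.
- jar: Glass storage jar with a flip-top lid, 92 mm across and 142 mm high; a bystander. Origin at the centre of its underside.
- rolling_pin: Beech rolling pin, 380 mm long along its y, 50 mm thick; a bystander at the back. Origin on the table under its middle.
- bowl: Blue ceramic bowl, 140 mm across, 60 mm high; a bystander. Origin at the centre of its underside.
- mug: White mug, 76 mm across, 85 mm high, handle along its +y; a bystander. Origin at the centre of its underside.
- spoon: Wooden spoon lying along its x, 240 mm long; a bystander.
- peg (a point): Steel arm on the dial with a round wooden peg, 14 mm across, 46 mm long along the mill's y. Point on the peg's axis, 10 mm from its outer (-y) end; the outer 25 mm are clear of the arm: press there from above. At dial value q the point is at mill x = -65 cos(0.45-q), y = -155, height 70 + 65 sin(0.45-q) mm (98 at home, 42 at the third click).
Things that resemble listed ones, but are neither listed nor needed, are in the scene too. Leave any blue look-alike of the canister_short alone. Leave any purple look-alike of the canister_tall alone.

How it is judged:
By the outcome, as a careful person would: the job done as asked, in the order asked, and still so for the second after the job is handed in, while the arm keeps its last pose, push and grip.
It also fails if it takes over 64 s, if anything falls off the work surface, if the arm or the gripper's body presses on something with over 40 N, if the wrist force passes 120 N, or if a joint passes its speed limit or range.

## Working session

There is one attempt and no reset: what is moved stays moved. The work goes in short steps, Python scripts to look and compute and a shell command to move; the robot and the scene stay as the last step left them, time stands still between calls to the robot, and variables do not carry over. Pictures are saved under pics/ and viewed, and the job is handed in when it is done.

```bash
ls; mkdir -p pics
python3 - <<'E'
from station import *
import cv2
s=read_state();print({k:(v if not hasattr(v,'round') else v) for k,v in s.items()})
for n in("side","top"):
    c=read_camera(n);cv2.imwrite(f"pics/{n}0.png",c["image"]);print(n,c["camera_matrix"],c["xyz"],c["rotation"])
    import pickle;pickle.dump(c,open(f"{n}0.pkl","wb"))
E
```

```text
pics
{'clock': 0.0, 'q': array([ 1.06401561,  0.46835878, -0.01161109,  1.6036165 ,  0.00599572,
        1.07144099, -0.05629229]), 'joint_vel': array([-6.59365467e-06, -1.88106364e-04, -1.18179569e-03, -7.97442941e-04,
       -1.91762102e-04,  1.48269075e-03,  7.78910371e-04]), 'joint_torque': array([ 5.73818052e-04, -5.20578790e+01, -1.27284229e-02, -2.43755382e+01,
       -5.66536956e-02,  1.73398195e-02,  2.02400520e-04]), 'ee_pos': array([ 0.29052165, -0.58097165,  0.30175512]), 'tcp_rot': array([ 0.37201958,  0.60207474, -0.37142678,  0.60095722]), 'wrist_force': array([-0.33154803,  0.52362618, -0.66765716]), 'torque': array([-0.01381044, -0.01362737, -0.00242956]), 'opening': 1.00004597776719}
side [[460.05911354   0.         317.77115638]
 [  0.         460.05911354 204.33741431]
 [  0.           0.           1.        ]] [ 0.47836221 -0.73008257  1.0187553 ] [ 0.93518919 -0.0590945   0.01793669 -0.34872238]
top [[384.47075902   0.         322.81409681]
 [  0.         384.47075902 205.77010777]
 [  0.           0.           1.        ]] [0.51373618 0.05632772 1.0735343 ] [-0.69566633  0.71707626 -0.02143015  0.03729257]
```

View pics/side0.png

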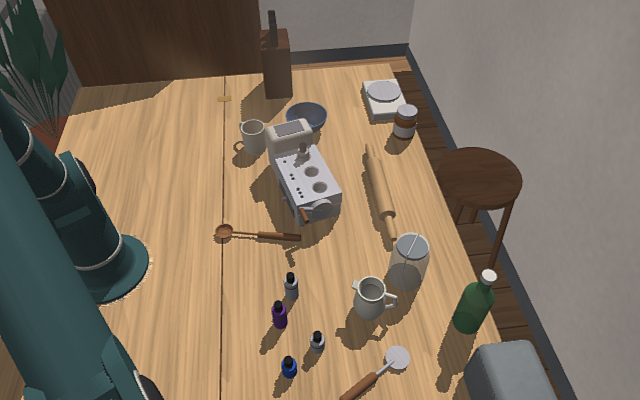

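View pics/top0.png

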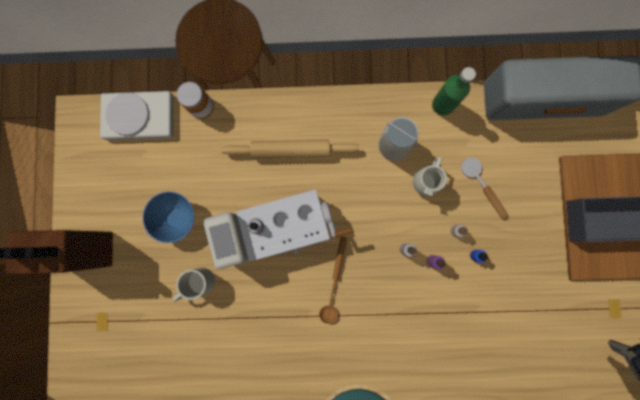

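Run:
```python
import cv2
s=cv2.imread("pics/side0.png");t=cv2.imread("pics/top0.png")
a=cv2.resize(s[255:395,250:350],None,fx=4,fy=4,interpolation=2)
b=cv2.resize(t[215:285,385:505],None,fx=5,fy=5,interpolation=2)
cv2.imwrite("pics/cs.png",a);cv2.imwrite("pics/ct.png",b)
cv2.imwrite("pics/ms.png",cv2.resize(s[105:235,250:370],None,fx=4.6,fy=4.6,interpolation=2))
cv2.imwrite("pics/mt.png",cv2.resize(t[180:275,195:365],None,fx=4.6,fy=4.6,interpolation=2))
```

```text
(no output)
```

View pics/cs.png

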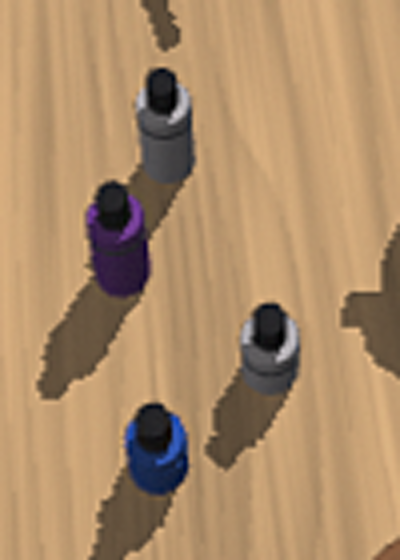

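View pics/ct.png

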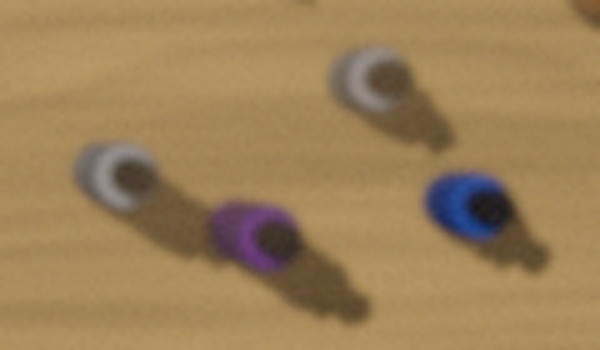

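View pics/ms.png

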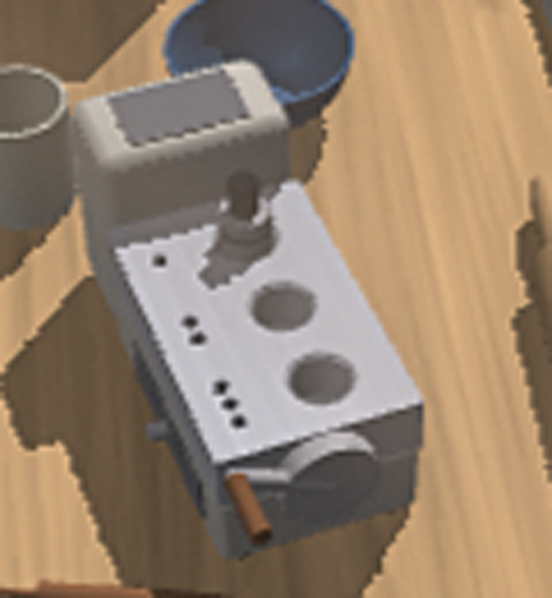

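View pics/mt.png

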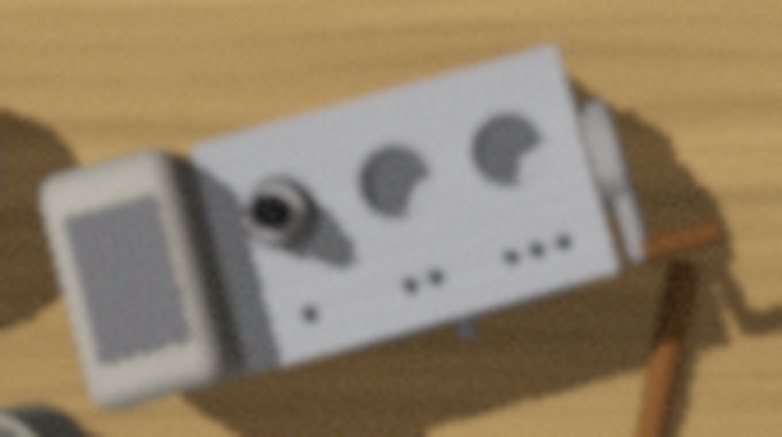

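```bash
cat > h.py <<'E'
import numpy as np,pickle,cv2
from scipy.spatial.transform import Rotation as R
def load(n): return pickle.load(open(n,"rb"))
def cloud(c):
    K=c["camera_matrix"];d=c["depth"];v,u=np.indices(d.shape)
    p=np.stack([(u-K[0,2])/K[0,0]*d,(v-K[1,2])/K[1,1]*d,d],-1)
    return p@R.from_quat(c["rotation"]).as_matrix().T+c["xyz"]
def ray(c,u,v):
    K=c["camera_matrix"];r=np.array([(u-K[0,2])/K[0,0],(v-K[1,2])/K[1,1],1])
    r=R.from_quat(c["rotation"]).as_matrix()@r
    return np.array(c["xyz"]),r/np.linalg.norm(r)
def tri(rs):
    A=0;b=0
    for o,d in rs:
        P=np.eye(3)-np.outer(d,d);A=A+P;b=b+P@o
    x=np.linalg.solve(A,b);return x,[np.linalg.norm((np.eye(3)-np.outer(d,d))@(x-o)) for o,d in rs]
def proj(c,X):
    M=R.from_quat(c["rotation"]).as_matrix();p=(np.atleast_2d(X)-c["xyz"])@M;K=c["camera_matrix"]
    return np.c_[p[:,0]/p[:,2]*K[0,0]+K[0,2],p[:,1]/p[:,2]*K[1,1]+K[1,2]]
E
python3 - <<'E'
from h import *
np.set_printoptions(precision=4,suppress=True)
s=load("side0.pkl");t=load("top0.pkl")
P={"s":cloud(s),"t":cloud(t)}
for n,c,(u,v) in (("tall","s",(291,285)),("short","s",(317,342)),("tall","t",(410,250)),("short","t",(460,231)),("purple","t",(436,262)),("blue","t",(480,257))):
    p=P[c][v-22:v+23,u-14:u+15].reshape(-1,3);p=p[np.isfinite(p).all(1)];
    p0=p[(p[:,2]>.012)&(p[:,2]<.2)]
    zs=np.sort(p0[:,2])
    top=p0[p0[:,2]>zs[-8]-.004]
    print(n,c,len(p0),"zmax",zs[-5:],"top mean",top.mean(0),len(top),"table",np.median(p[p[:,2]<.012][:,2]))
    h,e=np.histogram(p0[:,2],bins=np.arange(.01,.12,.008));print(h)
# mill top plane
for c in "st":
    p=P[c].reshape(-1,3);uv=np.indices((400,640))[::-1].reshape(2,-1).T
    m=(abs(p[:,2]-.1)<.006)&((uv[:,0]>230)&(uv[:,0]<345)&(uv[:,1]>130)&(uv[:,1]<270))
    print(c,m.sum(),np.median(p[m],0),cv2.minAreaRect(p[m][:,:2].astype(np.float32)))
E
```

```text
tall s 370 zmax [0.099  0.0991 0.0991 0.0992 0.1004] top mean [ 0.4642 -0.1752  0.0967] 68 table 5.4548842823631816e-05
[19 22 22 20 28 20 27 81 26 19 74 12  0]
short s 260 zmax [0.0707 0.0707 0.0708 0.071  0.0719] top mean [ 0.5241 -0.2876  0.0684] 48 table 0.00018812740332851963
[14 24 21 33 83 14 21 50  0  0  0  0  0]
tall t 182 zmax [0.0975 0.0978 0.098  0.0999 0.1002] top mean [ 0.4778 -0.1427  0.0958] 45 table -0.0003146038890885494
[ 4  7  7  5  8  3 10 77  4  6 48  3  0]
short t 188 zmax [0.0694 0.0695 0.0695 0.0708 0.0714] top mean [ 0.5239 -0.2841  0.0676] 45 table -0.0005885200647182121
[13 16 15 33 51 10  9 41  0  0  0  0  0]
purple t 207 zmax [0.0981 0.0985 0.0986 0.0986 0.1   ] top mean [ 0.4438 -0.2144  0.0959] 46 table -0.0004996525924788608
[ 6 10 11 10  9  9 14 68 10  9 46  5  0]
blue t 186 zmax [0.0688 0.0688 0.0692 0.0699 0.0717] top mean [ 0.4554 -0.333   0.0671] 42 table -0.0006719060845481462
[12 13 13 37 47 10 22 32  0  0  0  0  0]
s 2490 [0.5423 0.1616 0.1002] ((0.5501978397369385, 0.18067848682403564), (0.1324554830789566, 0.3340728282928467), 14.081612586975098)
t 3914 [0.5444 0.1759 0.1001] ((0.5548686385154724, 0.16577817499637604), (0.1303325742483139, 0.2630331814289093), 13.857688903808594)
```

Run:
```python
from h import *
np.set_printoptions(precision=4,suppress=True)
s=load("side0.pkl");t=load("top0.pkl")
f=lambda U,V,k,ox,oy:((U+.5)/k-.5+ox,(V+.5)/k-.5+oy)
ms=lambda U,V:ray(s,*f(U,V,4.6,250,105)); mt=lambda U,V:ray(t,*f(U,V,4.6,195,180))
for n,a,b in (("p2",(284,306),(394,181)),("p3",(321,378),(507,149)),("c+x",(422,403),(555,43)),("c-x",(216,460),(618,270)),("stud3mid",(230,404),(538,249)),("stud1",(160,261),(310,314)),("pegend",(262,534),(715,232))):
    print(n,*tri([ms(*a),mt(*b)]))
P={"s":cloud(s),"t":cloud(t)}
for n,c,(u0,u1,v0,v1) in (("tall","s",(284,300,265,290)),("short","s",(308,328,325,358)),("tall","t",(398,422,236,264)),("short","t",(448,472,218,246))):
    p=P[c][v0:v1,u0:u1].reshape(-1,3);zm=np.sort(p[:,2])[-6]-.005
    q=p[p[:,2]>zm];print(n,c,np.median(q,0),(q.min(0)+q.max(0))/2,np.ptp(q,axis=0))
    h={"tall":.072,"short":.044}[n];q=p[abs(p[:,2]-h)<.003];print("  shoulder",(np.percentile(q,2,0)+np.percentile(q,98,0))/2,np.ptp(q,axis=0))
# top plane image edges in top cam
import cv2
for c in "st":
    p=P[c].reshape(-1,3)
    m=(abs(p[:,2]-.1)<.003)&(p[:,1]<.25)&(p[:,1]>.02)&(p[:,0]>.44)&(p[:,0]<.65)
    q=p[m]
    for yaw in (.22,.23,.24,.25):
        ca,sa=np.cos(yaw),np.sin(yaw)
        ex=np.array([ca,-sa]) ; 
        for sg in(1,-1):
            e=np.array([ca,sg*sa]);g=q[:,:2]@e;n=np.array([-sg*sa,ca]);h=q[:,:2]@n
            print(c,yaw*sg,np.percentile(g,[.5,99.5]),np.ptp(np.percentile(g,[.5,99.5])),np.percentile(h,.5))
```

```text
p2 [0.5658 0.1862 0.0988] [np.float64(0.0008124061655861369), np.float64(0.0008124061655859573)]
p3 [0.5811 0.1232 0.0989] [np.float64(0.00037693084351564745), np.float64(0.00037693084351551914)]
c+x [0.6383 0.0951 0.0995] [np.float64(0.0005276381123385061), np.float64(0.0005276381123387429)]
c-x [0.5129 0.0639 0.1027] [np.float64(0.0005631094954254685), np.float64(0.0005631094954255232)]
stud3mid [0.5254 0.1074 0.1011] [np.float64(0.00030809786119853893), np.float64(0.00030809786119828886)]
stud1 [0.4937 0.2337 0.1009] [np.float64(0.0004539110951197177), np.float64(0.00045391109511973147)]
pegend [0.5328 0.0099 0.0983] [np.float64(0.001223201391842188), np.float64(0.001223201391842317)]
tall s [ 0.4764 -0.1458  0.0962] [ 0.477  -0.4336  0.5563] [0.0167 0.5929 0.9249]
  shoulder [ 0.4778 -0.1483  0.0719] [0.0317 0.0272 0.0055]
short s [ 0.5235 -0.2882  0.0682] [ 0.5057 -0.5039  0.5423] [0.0547 0.4523 0.9529]
  shoulder [ 0.5236 -0.2892  0.044 ] [0.0322 0.0287 0.0056]
tall t [ 0.4771 -0.1436  0.0955] [ 0.4916 -0.0479  0.5831] [0.0443 0.2085 0.9809]
  shoulder [ 0.4775 -0.1433  0.0714]
[... 482 characters left out ...]
3
s -0.24 [0.4033 0.5882] 0.18492713641470715 0.15811783537475244
s 0.25 [0.5123 0.6419] 0.12964802364889272 -0.09574056437335546
s -0.25 [0.3998 0.5858] 0.18593542355074144 0.16313794110998112
t 0.22 [0.5124 0.6424] 0.13000609511957384 -0.0766916626868358
t -0.22 [0.4106 0.5932] 0.18261595603584846 0.15272424678406415
t 0.23 [0.5133 0.6426] 0.12936274825625904 -0.08192679019477324
t -0.23 [0.4072 0.5908] 0.18358597734083293 0.15774245114269844
t 0.24 [0.5138 0.6427] 0.12893660705768129 -0.08715372509196327
t -0.24 [0.4038 0.5884] 0.18458770684270698 0.16274488138767002
t 0.25 [0.514  0.6429] 0.1288273509849478 -0.092371944689272
t -0.25 [0.4003 0.5859] 0.1855753375072084 0.16773103728012312
```

```bash
cat >> h.py <<'E'
YAW=.243
EX=np.array([np.cos(YAW),np.sin(YAW),0]);EY=np.array([-EX[1],EX[0],0]);O=np.array([.551,.1825,0])
mill=lambda x,y,z:O+x*EX+y*EY+np.array([0,0,z])
def Rt(sg=1,yaw=YAW):
    z=sg*np.array([np.cos(yaw),np.sin(yaw),0]);x=np.array([0,0,-1.]);return np.stack([x,np.cross(z,x),z],1)
def go(target,sg=1,yaw=YAW,pr=True):
    from station import read_state
    s=read_state();R0=R.from_quat(s["tcp_rot"]).as_matrix();p=np.array(s["ee_pos"])
    d=R0.T@(np.array(target)-p)*1000;rv=R.from_matrix(R0.T@Rt(sg,yaw)).as_rotvec()
    if pr: print("t",round(s["clock"],2),"tcp",p.round(4),"q",np.round(s["q"],2),"F",np.round(s["wrist_force"],1),"open",round(s["opening"],3),"jaw",R0[:,2].round(3),"down",R0[:,0].round(3))
    print("shift",d.round(1),"rot",rv.round(3));return d,rv
E
python3 - <<'E'
from h import *
go([.5237,-.2855,.26],1);go([.5237,-.2855,.26],-1)
E
```

```text
t 0.1 tcp [ 0.2906 -0.581   0.3019] q [ 1.06  0.47 -0.01  1.6   0.01  1.07 -0.06] F [-0.8 -0.5 -1.1] open 1.0 jaw [ 0.447 -0.894 -0.002] down [-0.001  0.001 -1.   ]
shift [  42.1  340.7 -159.9] rot [-1.35e+00 -1.00e-03 -1.00e-03]
t 0.1 tcp [ 0.2906 -0.581   0.3019] q [ 1.06  0.47 -0.01  1.6   0.01  1.07 -0.06] F [-0.8 -0.5 -1.1] open 1.0 jaw [ 0.447 -0.894 -0.002] down [-0.001  0.001 -1.   ]
shift [  42.1  340.7 -159.9] rot [ 1.792e+00 -1.000e-03  1.000e-03]
```

```bash
python3 -m jog '[{"fingers":0.45,"x":20,"y":340.7,"z":-159.9,"ax":-1.35},{"fingers":0.45,"x":42,"y":340.7,"z":-159.9,"ax":-1.35},{"fingers":0.45,"x":42,"y":340.7,"z":-159.9,"ax":-1.35},{"fingers":0.45,"x":42,"y":340.7,"z":-159.9,"ax":-1.35},{"fingers":0.45,"x":42,"y":340.7,"z":-159.9,"ax":-1.35},{"fingers":0.45,"x":42,"y":340.7,"z":-159.9,"ax":-1.35},{"fingers":0.45,"x":42,"y":340.7,"z":-159.9,"ax":-1.35},{"fingers":0.45,"x":42,"y":340.7,"z":-159.9,"ax":-1.35},{"fingers":0.45,"x":42,"y":340.7,"z":-159.9,"ax":-1.35},{"fingers":0.45,"x":42,"y":340.7,"z":-159.9,"ax":-1.35},{"fingers":0.45,"x":42,"y":340.7,"z":-159.9,"ax":-1.35},{"fingers":0.45,"x":42,"y":340.7,"z":-159.9,"ax":-1.35}]'
python3 - <<'E'
from h import *
go([.5237,-.2855,.26],1)
from station import *
s=read_camera("side");t=read_camera("top")
pickle.dump(s,open("side1.pkl","wb"));pickle.dump(t,open("top1.pkl","wb"))
a=cv2.resize(s["image"][230:400,240:400],None,fx=3.5,fy=3.5,interpolation=2)
b=cv2.resize(t["image"][170:300,380:520],None,fx=3.5,fy=3.5,interpolation=2)
cv2.imwrite("pics/s1.png",a);cv2.imwrite("pics/t1.png",b)
E
```

```text
t 0.1 tcp [ 0.2906 -0.581   0.3019] q [ 1.06  0.47 -0.01  1.6   0.01  1.07 -0.06] F [-0.8 -0.5 -1.1] open 1.0 jaw [ 0.447 -0.894 -0.002] down [-0.001  0.001 -1.   ]
shift [  42.1  340.7 -159.9] rot [-1.35e+00 -1.00e-03 -1.00e-03]$[0]: bad value
```

View pics/s1.png

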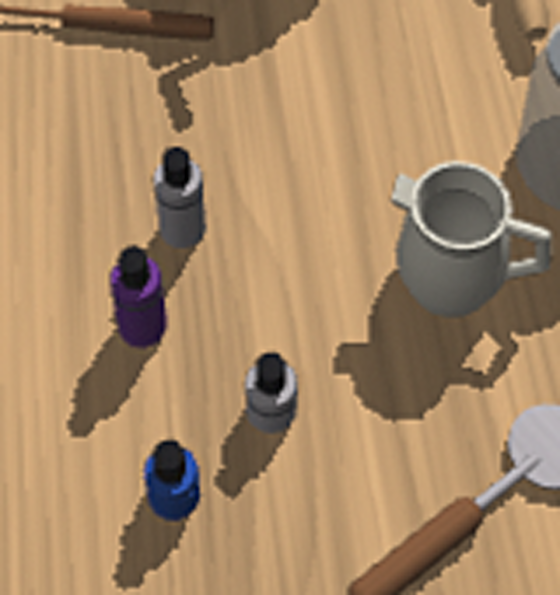

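View pics/t1.png

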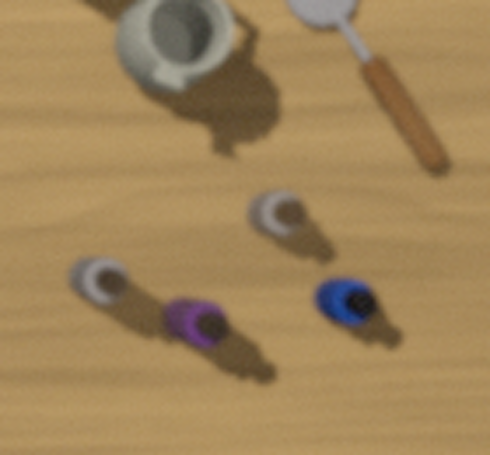

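The row was refused, and every key seems to be needed. The crops confirm the two steel canisters. The tall one is at side px (291,285) and the short one, which has a visibly shorter body, is at (317,342). The purple and blue ones are the look-alikes.

```bash
python3 -m jog '[{"fingers":0.45,"x":20,"y":50,"z":-24,"ax":-0.15,"ay":0,"az":0},{"fingers":0.45,"x":42,"y":340.7,"z":-159.9,"ax":-1.35,"ay":0,"az":0},{"fingers":0.45,"x":42,"y":340.7,"z":-159.9,"ax":-1.35,"ay":0,"az":0},{"fingers":0.45,"x":42,"y":340.7,"z":-159.9,"ax":-1.35,"ay":0,"az":0},{"fingers":0.45,"x":42,"y":340.7,"z":-159.9,"ax":-1.35,"ay":0,"az":0},{"fingers":0.45,"x":42,"y":340.7,"z":-159.9,"ax":-1.35,"ay":0,"az":0},{"fingers":0.45,"x":42,"y":340.7,"z":-159.9,"ax":-1.35,"ay":0,"az":0},{"fingers":0.45,"x":42,"y":340.7,"z":-159.9,"ax":-1.35,"ay":0,"az":0},{"fingers":0.45,"x":42,"y":340.7,"z":-159.9,"ax":-1.35,"ay":0,"az":0},{"fingers":0.45,"x":42,"y":340.7,"z":-159.9,"ax":-1.35,"ay":0,"az":0},{"fingers":0.45,"x":42,"y":340.7,"z":-159.9,"ax":-1.35,"ay":0,"az":0},{"fingers":0.45,"x":42,"y":340.7,"z":-159.9,"ax":-1.35,"ay":0,"az":0}]'
cat > look.py <<'E'
import sys
from h import *
from station import *
def look(k,sb,tb,f=3.5):
    s=read_camera("side");t=read_camera("top")
    pickle.dump(s,open(f"side{k}.pkl","wb"));pickle.dump(t,open(f"top{k}.pkl","wb"))
    for n,c,b in(("s",s,sb),("t",t,tb)):
        a=cv2.resize(c["image"][b[2]:b[3],b[0]:b[1]],None,fx=f,fy=f,interpolation=2);cv2.imwrite(f"pics/{n}{k}.png",a)
E
python3 - <<'E'
from look import *
go([.5237,-.2855,.26],1)
look(2,(240,400,230,400),(380,520,170,300))
E
```

```text
clock: 1.4
ee_pos: [0.5233, -0.2871, 0.2606]
tcp_rot: [-0.084, 0.702, 0.084, 0.702]
wrist_force: [0.5, -0.1, 0.8]
opening: 0.549
t 1.4 tcp [ 0.5233 -0.2871  0.2606] q [ 0.75  0.46 -0.4   1.76  0.21  0.97  0.51] F [ 0.5 -0.1  0.8] open 0.549 jaw [ 0.972  0.236 -0.   ] down [-0.    -0.001 -1.   ]
shift [0.6 1.5 0.8] rot [-0.005 -0.     0.   ]
```

View pics/s2.png

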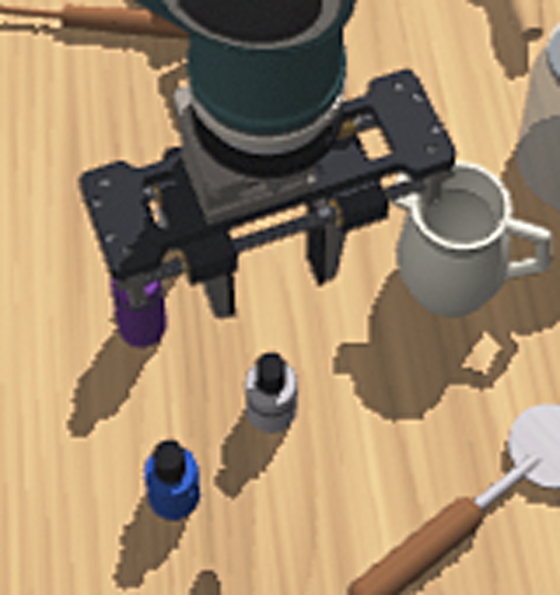

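View pics/t2.png

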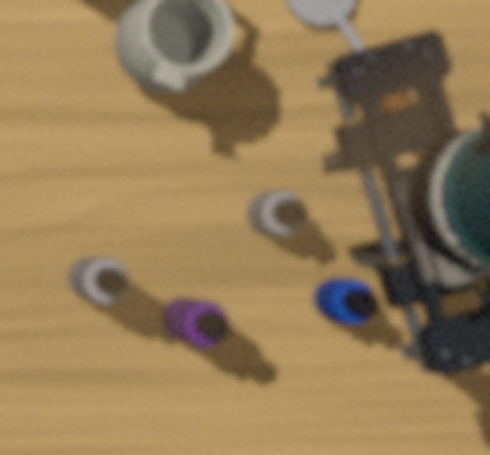

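```bash
python3 - <<'E'
from h import *
np.set_printoptions(precision=1,suppress=True)
s=load("side2.pkl");t=load("top2.pkl")
p=np.array([.5233,-.2871,.1726]);j=np.array([.972,.236,0]);l=np.array([-.236,.972,0])
X=[p+a*j+b*l for a in(-.043,-.025,.025,.043) for b in(-.01,.01)]
print((proj(s,X)-[240,230]+.5)*3.5-.5)
# where canisters would project, side crop
for q,h in(((.5237,-.2855),.068),((.5237,-.2855),.0)):
    print((proj(s,[*q,h])-[240,230]+.5)*3.5-.5,(proj(t,[*q,h])-[380,170]+.5)*3.5-.5)
E
python3 - <<'E'
import cv2
a=cv2.imread("pics/s2.png")[180:440,150:400]
cv2.imwrite("pics/s2z.png",cv2.resize(a,None,fx=2.2,fy=2.2,interpolation=2))
E
```

```text
[[202.9 326.4]
 [191.5 296.4]
 [232.7 316. ]
 [221.  286.3]
 [314.1 287.5]
 [301.5 258.5]
 [342.9 277.5]
 [330.  248.7]]
[[269.6 364.2]] [[294.6 210.9]]
[[270.6 409.7]] [[265.2 212.7]]
```

View pics/s2z.png

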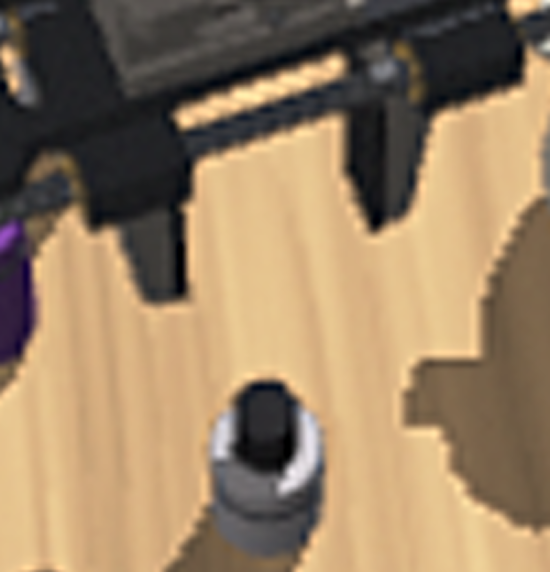

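```bash
python3 -m jog '[{"fingers":0.45,"x":40,"y":1.5,"z":0.4,"ax":-0.005,"ay":0,"az":0},{"fingers":0.45,"x":80,"y":1.5,"z":0.4,"ax":-0.005,"ay":0,"az":0},{"fingers":0.45,"x":105,"y":1.5,"z":0.4,"ax":-0.005,"ay":0,"az":0},{"fingers":0.45,"x":118,"y":1.5,"z":0.4,"ax":-0.005,"ay":0,"az":0},{"fingers":0.45,"x":124,"y":1.5,"z":0.4,"ax":-0.005,"ay":0,"az":0},{"fingers":0.45,"x":124,"y":1.5,"z":0.4,"ax":-0.005,"ay":0,"az":0}]'
python3 - <<'E'
from look import *
go([.523,-.2855,.136],1)
look(3,(260,360,270,390),(400,500,190,290),5)
E
```

```text
clock: 2.1
ee_pos: [0.5241, -0.2846, 0.1368]
tcp_rot: [-0.087, 0.702, 0.087, 0.702]
wrist_force: [0.0, -0.2, 0.5]
opening: 0.55
t 2.1 tcp [ 0.5241 -0.2846  0.1368] q [ 0.7   0.62 -0.34  1.83  0.3   0.74  0.44] F [ 0.  -0.2  0.5] open 0.55 jaw [0.97  0.245 0.   ] down [ 0. -0. -1.]
shift [ 0.8 -0.6 -1.3] rot [0.004 0.    0.   ]
```

View pics/s3.png

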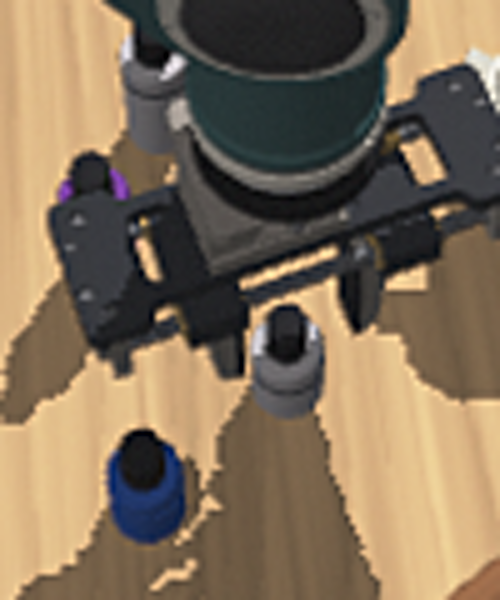

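Run:
```python
from h import *
np.set_printoptions(precision=1,suppress=True)
s=load("side3.pkl")
p=np.array([.5241,-.2846,.0488]);j=np.array([.97,.245,0]);l=np.array([-.245,.97,0])
f=lambda X:((proj(s,X)-[260,270]+.5)*5-.5)
print(f([p+a*j+b*l for a in(-.025,.025) for b in(-.01,.01)]))
im=cv2.imread("pics/s3.png")
for h,r in((.068,.01),(.044,.01),(.044,.017),(0,.017)):
    a=np.linspace(0,6.28,60);C=np.c_[.5237+r*np.cos(a),-.2855+r*np.sin(a),0*a+h]
    cv2.polylines(im,[f(C).round().astype(int)],True,(0,0,255),1)
for b in f([p+a*j+b*l for a in(-.025,.025) for b in(-.01,.01)]): cv2.circle(im,tuple(b.round().astype(int)),3,(0,255,0),-1)
cv2.imwrite("pics/s3o.png",cv2.resize(im[240:480,150:450],None,fx=2.5,fy=2.5))
```

```text
[[241.7 377. ]
 [226.1 337.1]
 [346.8 337.8]
 [330.1 298.8]]
```

View pics/s3o.png

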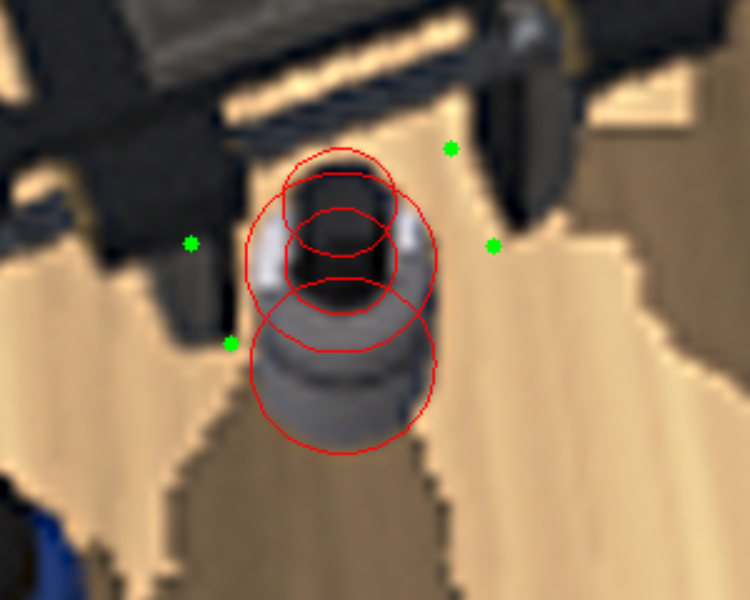

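```bash
python3 -m jog '[{"fingers":0.6,"x":1,"y":-0.5,"z":0,"ax":0,"ay":0,"az":0},{"fingers":1,"x":1,"y":-0.5,"z":0,"ax":0,"ay":0,"az":0},{"fingers":1,"x":1,"y":-0.5,"z":0,"ax":0,"ay":0,"az":0},{"fingers":1,"x":1,"y":-0.5,"z":0,"ax":0,"ay":0,"az":0},{"fingers":1,"x":1,"y":-0.5,"z":0,"ax":0,"ay":0,"az":0},{"fingers":1,"x":1,"y":-0.5,"z":0,"ax":0,"ay":0,"az":0},{"fingers":1,"x":1,"y":-0.5,"z":0,"ax":0,"ay":0,"az":0}]'
python3 -m jog '[{"fingers":1,"x":-10,"y":0,"z":0,"ax":0,"ay":0,"az":0},{"fingers":1,"x":-50,"y":0,"z":0,"ax":0,"ay":0,"az":0},{"fingers":1,"x":-90,"y":0,"z":0,"ax":0,"ay":0,"az":0},{"fingers":1,"x":-130,"y":0,"z":0,"ax":0,"ay":0,"az":0},{"fingers":1,"x":-145,"y":0,"z":0,"ax":0,"ay":0,"az":0},{"fingers":1,"x":-145,"y":0,"z":0,"ax":0,"ay":0,"az":0}]'
python3 - <<'E'
from look import *
# pocket2 hover: canister bottom .12 -> TCP offset
print(mill(.015,0,.1))
go(mill(.015,0,.28),1)
look(4,(240,380,200,380),(390,510,170,290),4)
E
```

```text
clock: 2.9
ee_pos: [0.5241, -0.285, 0.1358]
tcp_rot: [-0.087, 0.702, 0.087, 0.702]
wrist_force: [-0.3, 0.6, 0.8]
opening: 0.21
clock: 3.5
ee_pos: [0.525, -0.2852, 0.2832]
tcp_rot: [-0.088, 0.7, 0.086, 0.703]
wrist_force: [0.4, 0.3, -1.3]
opening: 0.209
[0.56555931 0.18610923 0.1       ]
t 3.5 tcp [ 0.525  -0.2852  0.2832] q [ 0.76  0.44 -0.41  1.74  0.2   1.    0.52] F [ 0.4  0.3 -1.3] open 0.209 jaw [0.969 0.245 0.003] down [ 0.004 -0.003 -1.   ]
shift [  2.1 446.9 155. ] rot [0.005 0.003 0.003]
```

View pics/s4.png

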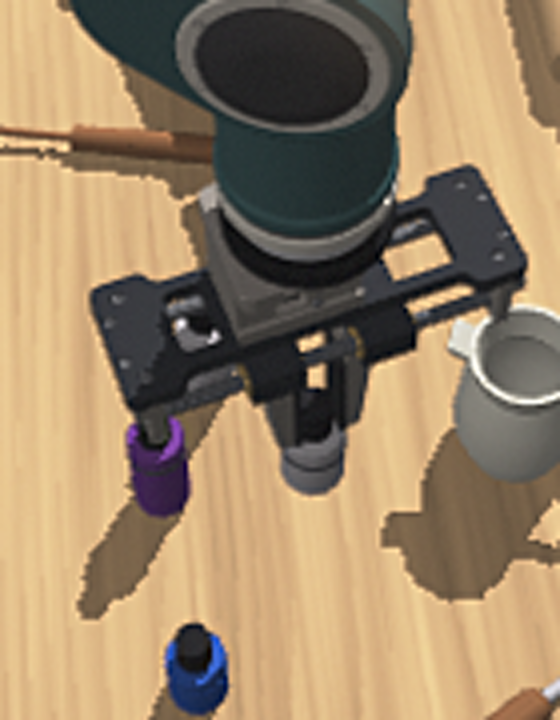

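```bash
python3 -m jog '[{"fingers":1,"x":0,"y":25,"z":9,"ax":0,"ay":0,"az":0},{"fingers":1,"x":0,"y":70,"z":24,"ax":0,"ay":0,"az":0},{"fingers":1,"x":0,"y":115,"z":40,"ax":0,"ay":0,"az":0},{"fingers":1,"x":0,"y":160,"z":55.5,"ax":0,"ay":0,"az":0},{"fingers":1,"x":0,"y":205,"z":71,"ax":0,"ay":0,"az":0},{"fingers":1,"x":0,"y":250,"z":87,"ax":0,"ay":0,"az":0},{"fingers":1,"x":0,"y":295,"z":102,"ax":0,"ay":0,"az":0},{"fingers":1,"x":0,"y":340,"z":118,"ax":0,"ay":0,"az":0},{"fingers":1,"x":0,"y":385,"z":133.5,"ax":0,"ay":0,"az":0},{"fingers":1,"x":0,"y":425,"z":147.5,"ax":0.005,"ay":0,"az":0},{"fingers":1,"x":0,"y":446.9,"z":155,"ax":0.005,"ay":0,"az":0},{"fingers":1,"x":0,"y":446.9,"z":155,"ax":0.005,"ay":0,"az":0}]'
python3 -m jog '[{"fingers":1,"x":10,"y":0,"z":0,"ax":0,"ay":0,"az":0},{"fingers":1,"x":22,"y":0,"z":0,"ax":0,"ay":0,"az":0},{"fingers":1,"x":22,"y":0,"z":0,"ax":0,"ay":0,"az":0}]'
python3 - <<'E'
from look import *
go(mill(.015,0,.25),1)
look(5,(230,370,80,230),(210,350,160,270),4)
E
```

```text
clock: 4.8
ee_pos: [0.5628, 0.1908, 0.278]
tcp_rot: [-0.087, 0.703, 0.089, 0.7]
wrist_force: [0.2, -0.7, 0.1]
opening: 0.21
clock: 5.1
ee_pos: [0.5637, 0.1838, 0.2554]
tcp_rot: [-0.085, 0.704, 0.084, 0.7]
wrist_force: [-0.4, -1.2, -1.5]
opening: 0.209
t 5.1 tcp [0.5637 0.1838 0.2554] q [ 0.03  0.49 -0.53  1.76  0.29  0.98 -0.37] F [-0.4 -1.2 -1.5] open 0.209 jaw [ 0.971  0.238 -0.006] down [-0.005 -0.002 -1.   ]
shift [5.4 1.8 2.4] rot [-0.003 -0.006  0.001]
```

View pics/s5.png

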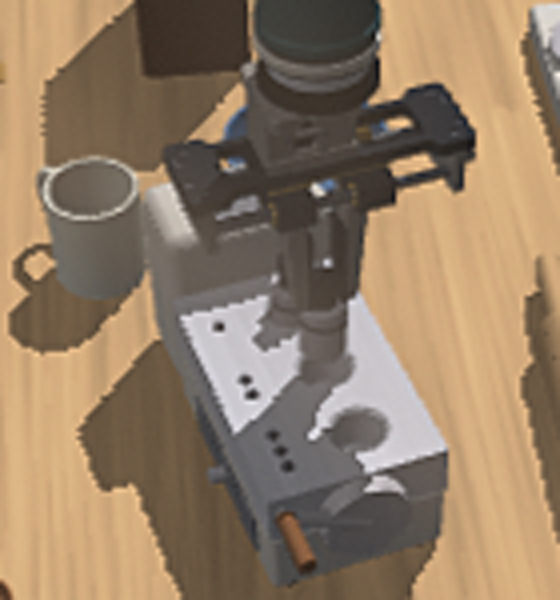

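View pics/t5.png

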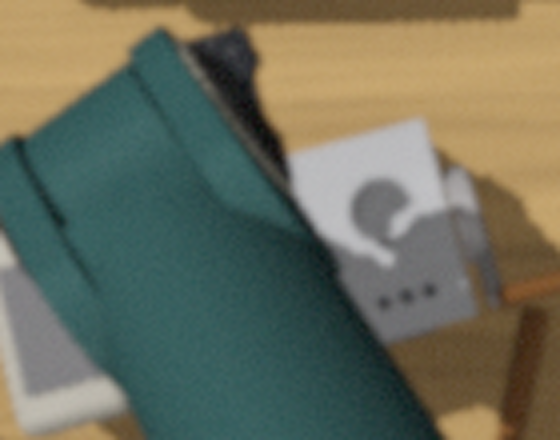

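```bash
python3 -m jog '[{"fingers":1,"x":4,"y":2,"z":2,"ax":0,"ay":-0.003,"az":0},{"fingers":1,"x":4,"y":2,"z":2,"ax":0,"ay":-0.003,"az":0},{"fingers":1,"x":4,"y":2,"z":2,"ax":0,"ay":-0.003,"az":0},{"fingers":1,"x":4,"y":2,"z":2,"ax":0,"ay":-0.003,"az":0}]'
python3 - <<'E'
from look import *
go(mill(.015,0,.25),1)
look(6,(280,350,130,200),(210,350,160,270),8)
s=load("side6.pkl");p=np.array(read_state()["ee_pos"])
f=lambda X:((proj(s,X)-[280,130]+.5)*8-.5)
im=cv2.imread("pics/s6.png")
a=np.linspace(0,6.28,60)
def circ(c,r,h,col):
    C=np.c_[c[0]+r*np.cos(a),c[1]+r*np.sin(a),0*a+h];cv2.polylines(im,[f(C).round().astype(int)],True,col,1)
b=p[2]-.1358
circ(p,.017,b,(0,0,255));circ(p,.017,b+.044,(0,0,255))
circ(mill(.015,0,0),.019,.1,(0,255,0));circ(mill(.015,-.065,0),.019,.1,(0,255,0));circ(mill(.015,.065,0),.017,.124,(255,0,0))
cv2.imwrite("pics/s6o.png",im);print(b)
E
```

```text
clock: 5.6
ee_pos: [0.5662, 0.1888, 0.2549]
tcp_rot: [-0.086, 0.701, 0.086, 0.703]
wrist_force: [-0.4, 0.2, -1.0]
opening: 0.211
t 5.6 tcp [0.5662 0.1888 0.2549] q [ 0.02  0.49 -0.53  1.76  0.3   0.97 -0.38] F [-0.4  0.2 -1. ] open 0.211 jaw [0.971 0.241 0.003] down [ 0.003  0.001 -1.   ]
shift [ 4.9 -2.5 -1.3] rot [-0.     0.003  0.   ]
0.11910537146004788
```

View pics/s6o.png

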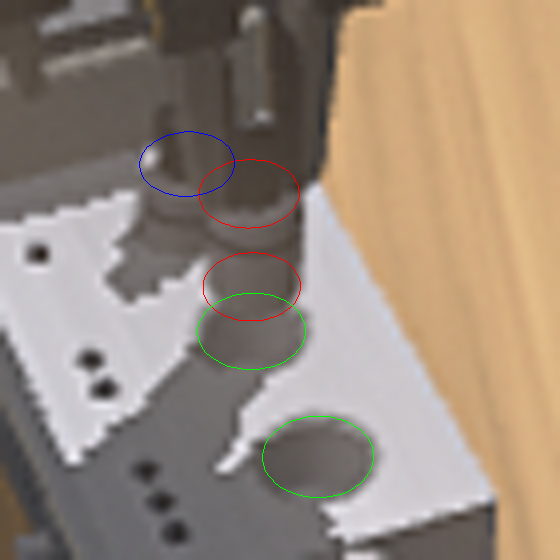

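View pics/s6.png

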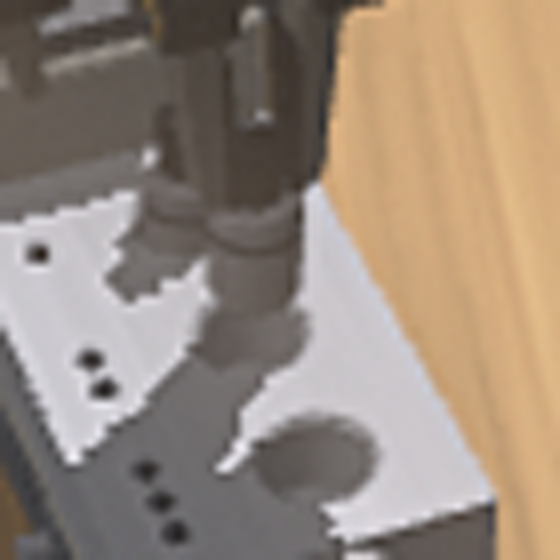

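Run:
```python
from look import *
go(mill(.015,0,.25),1)
s=read_camera("side");pickle.dump(s,open("side7.pkl","wb"))
im=s["image"][150:195,290:330]
g=cv2.resize(im,None,fx=14,fy=14,interpolation=cv2.INTER_CUBIC).astype(float)
g=np.clip((g-40)*2.0,0,255).astype(np.uint8);cv2.imwrite("pics/s7.png",g)
p=np.array(read_state()["ee_pos"]);b=p[2]-.1358
f=lambda X:((proj(s,X)-[290,150]+.5)*14-.5)
a=np.linspace(0,6.28,60)
for c,r,h in((p,.017,b),(p,.017,b+.044),(mill(.015,0,0),.019,.1)):
    C=np.c_[c[0]+r*np.cos(a),c[1]+r*np.sin(a),0*a+h];e=f(C);print(e.min(0),e.max(0))
```

```text
t 5.7 tcp [0.5662 0.1888 0.2549] q [ 0.02  0.49 -0.53  1.76  0.3   0.97 -0.38] F [ 0.1  0.2 -1.6] open 0.209 jaw [0.971 0.241 0.003] down [ 0.003  0.001 -1.   ]
shift [ 4.9 -2.5 -1.3] rot [-0.     0.003  0.   ]
[214.76965815 162.22424147] [385.16471938 281.64148692]
[208.22834638  -0.65369654] [383.15857926 119.04620935]
[205.934851   232.69394714] [394.53251327 366.35204006]
```

View pics/s7.png

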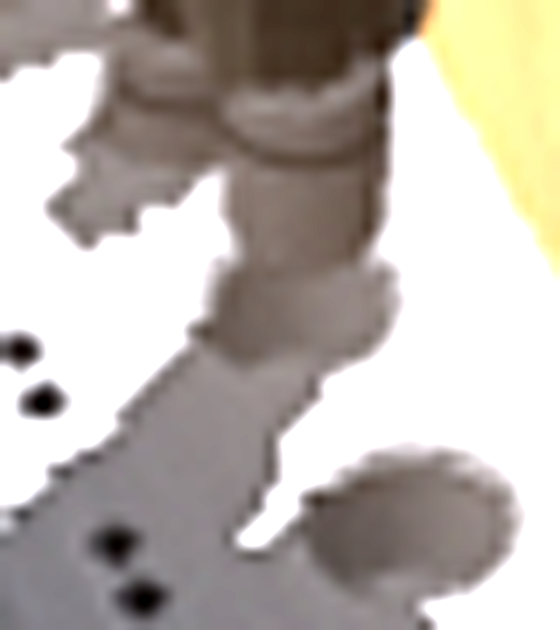

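```bash
python3 -m jog '[{"fingers":1,"x":3,"y":-2.5,"z":-1.8,"ax":0,"ay":0.003,"az":0},{"fingers":1,"x":8,"y":-2.5,"z":-1.8,"ax":0,"ay":0.003,"az":0},{"fingers":1,"x":13,"y":-2.5,"z":-1.8,"ax":0,"ay":0.003,"az":0},{"fingers":1,"x":13,"y":-2.5,"z":-1.8,"ax":0,"ay":0.003,"az":0},{"fingers":1,"x":13,"y":-2.5,"z":-1.8,"ax":0,"ay":0.003,"az":0}]'
python3 - <<'E'
from look import *
go(mill(.015,0,.238),1)
E
```

```text
clock: 6.25
ee_pos: [0.5649, 0.186, 0.2413]
tcp_rot: [-0.086, 0.702, 0.086, 0.702]
wrist_force: [0.3, 0.5, -0.1]
opening: 0.208
t 6.25 tcp [0.5649 0.186  0.2413] q [ 0.02  0.51 -0.52  1.77  0.31  0.95 -0.38] F [ 0.3  0.5 -0.1] open 0.208 jaw [ 0.971  0.241 -0.001] down [-0.001 -0.    -1.   ]
shift [ 3.3 -0.   0.6] rot [ 0.    -0.001 -0.   ]
```

```bash
python3 -m jog '[{"fingers":1,"x":4,"y":0,"z":0,"ax":0,"ay":0,"az":0},{"fingers":1,"x":8,"y":0,"z":0,"ax":0,"ay":0,"az":0},{"fingers":1,"x":11,"y":0,"z":0,"ax":0,"ay":0,"az":0},{"fingers":1,"x":11,"y":0,"z":0,"ax":0,"ay":0,"az":0}]'
python3 - <<'E'
from look import *
go(mill(.015,0,.2018),1)
look(8,(290,330,130,190),(210,350,160,270),10)
E
```

```text
clock: 6.65
ee_pos: [0.5648, 0.1858, 0.23]
tcp_rot: [-0.086, 0.702, 0.086, 0.702]
wrist_force: [-0.8, 0.0, -0.6]
opening: 0.205
t 6.65 tcp [0.5648 0.1858 0.23  ] q [ 0.02  0.52 -0.52  1.78  0.31  0.93 -0.39] F [-0.8  0.  -0.6] open 0.205 jaw [ 0.971  0.241 -0.001] down [-0.001 -0.    -1.   ]
shift [28.2  0.1  0.9] rot [ 0.    -0.001  0.   ]
```

View pics/s8.png

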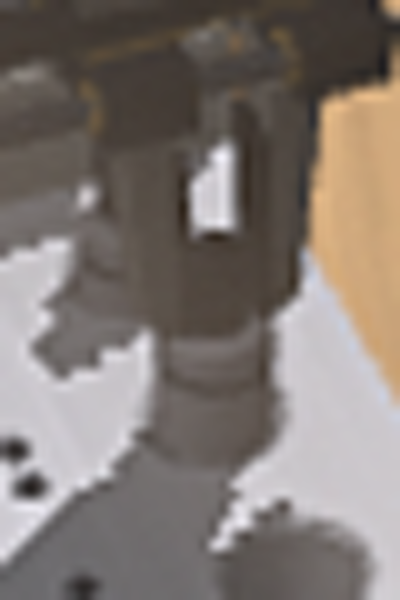

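```bash
python3 -m jog '[{"fingers":1,"x":5,"y":0,"z":0,"ax":0,"ay":0,"az":0},{"fingers":1,"x":10,"y":0,"z":0,"ax":0,"ay":0,"az":0},{"fingers":1,"x":15,"y":0,"z":0,"ax":0,"ay":0,"az":0},{"fingers":1,"x":20,"y":0,"z":0,"ax":0,"ay":0,"az":0},{"fingers":1,"x":25,"y":0,"z":0,"ax":0,"ay":0,"az":0},{"fingers":1,"x":25,"y":0,"z":0,"ax":0,"ay":0,"az":0}]'
python3 -m jog '[{"fingers":1,"x":2,"y":0,"z":0,"ax":0,"ay":0,"az":0},{"fingers":1,"x":4,"y":0,"z":0,"ax":0,"ay":0,"az":0},{"fingers":1,"x":4,"y":0,"z":0,"ax":0,"ay":0,"az":0}]'
```

```text
clock: 7.35
ee_pos: [0.5646, 0.1857, 0.2046]
tcp_rot: [-0.086, 0.702, 0.086, 0.701]
wrist_force: [-0.2, -0.2, -1.8]
opening: 0.207
clock: 7.65
ee_pos: [0.5652, 0.1861, 0.2019]
tcp_rot: [-0.086, 0.702, 0.086, 0.702]
wrist_force: [0.0, 0.4, -0.4]
opening: 0.208
```

```bash
python3 -m jog '[{"fingers":1,"x":1,"y":0,"z":0,"ax":0,"ay":0,"az":0},{"fingers":1,"x":2,"y":0,"z":0,"ax":0,"ay":0,"az":0},{"fingers":1,"x":2,"y":0,"z":0,"ax":0,"ay":0,"az":0}]'
```

```text
clock: 7.95
ee_pos: [0.5653, 0.1864, 0.2017]
tcp_rot: [-0.086, 0.701, 0.086, 0.702]
wrist_force: [-3.6, -1.5, 12.0]
opening: 0.21
```

```bash
python3 -m jog '[{"fingers":1,"x":-2,"y":0,"z":0,"ax":0,"ay":0,"az":0},{"fingers":0.5,"x":-2,"y":0,"z":0,"ax":0,"ay":0,"az":0},{"fingers":0.5,"x":-2,"y":0,"z":0,"ax":0,"ay":0,"az":0},{"fingers":0.5,"x":-2,"y":0,"z":0,"ax":0,"ay":0,"az":0},{"fingers":0.5,"x":-10,"y":0,"z":0,"ax":0,"ay":0,"az":0},{"fingers":0.5,"x":-35,"y":0,"z":0,"ax":0,"ay":0,"az":0},{"fingers":0.5,"x":-70,"y":0,"z":0,"ax":0,"ay":0,"az":0},{"fingers":0.5,"x":-90,"y":0,"z":0,"ax":0,"ay":0,"az":0},{"fingers":0.5,"x":-90,"y":0,"z":0,"ax":0,"ay":0,"az":0}]'
python3 - <<'E'
from look import *
go([.477,-.1453,.285],1)
look(9,(280,350,130,200),(210,350,160,270),8)
E
```

```text
clock: 8.85
ee_pos: [0.5664, 0.1868, 0.2933]
tcp_rot: [-0.085, 0.7, 0.086, 0.704]
wrist_force: [-0.2, 0.4, -0.6]
opening: 0.502
t 8.85 tcp [0.5664 0.1868 0.2933] q [ 0.04  0.45 -0.55  1.72  0.27  1.04 -0.35] F [-0.2  0.4 -0.6] open 0.502 jaw [0.971 0.241 0.006] down [ 0.006  0.002 -1.   ]
shift [   7.2 -300.9 -166.7] rot [-0.     0.006 -0.   ]
```

View pics/s9.png

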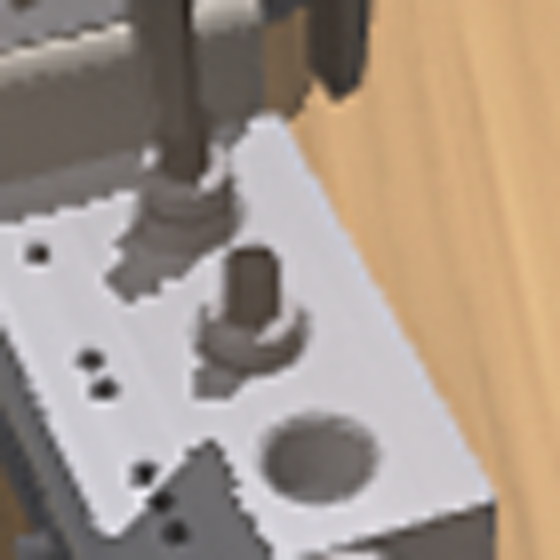

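```bash
python3 -m jog '[{"fingers":0.45,"x":0,"y":-25,"z":-14,"ax":0,"ay":0.006,"az":0},{"fingers":0.45,"x":0,"y":-65,"z":-36,"ax":0,"ay":0.006,"az":0},{"fingers":0.45,"x":2,"y":-108,"z":-60,"ax":0,"ay":0.006,"az":0},{"fingers":0.45,"x":5,"y":-151,"z":-84,"ax":0,"ay":0.006,"az":0},{"fingers":0.45,"x":7,"y":-194,"z":-107,"ax":0,"ay":0.006,"az":0},{"fingers":0.45,"x":7,"y":-237,"z":-131,"ax":0,"ay":0.006,"az":0},{"fingers":0.45,"x":7,"y":-280,"z":-155,"ax":0,"ay":0.006,"az":0},{"fingers":0.45,"x":7,"y":-300.9,"z":-166.7,"ax":0,"ay":0.006,"az":0},{"fingers":0.45,"x":7,"y":-300.9,"z":-166.7,"ax":0,"ay":0.006,"az":0},{"fingers":0.45,"x":7,"y":-300.9,"z":-166.7,"ax":0,"ay":0.006,"az":0},{"fingers":0.45,"x":7,"y":-300.9,"z":-166.7,"ax":0,"ay":0.006,"az":0}]'
python3 - <<'E'
from look import *
go([.477,-.1453,.164],1)
E
```

```text
clock: 10.05
ee_pos: [0.4758, -0.1446, 0.2821]
tcp_rot: [-0.086, 0.704, 0.087, 0.699]
wrist_force: [0.7, -0.4, -0.5]
opening: 0.553
t 10.05 tcp [ 0.4758 -0.1446  0.2821] q [ 0.63  0.28 -0.46  1.96  0.16  0.94  0.33] F [ 0.7 -0.4 -0.5] open 0.553 jaw [ 0.97   0.243 -0.007] down [-0.007 -0.    -1.   ]
shift [118.1  -1.2   1.8] rot [ 0.002 -0.007 -0.001]
```

```bash
python3 -m jog '[{"fingers":0.45,"x":40,"y":-1,"z":1.2,"ax":0,"ay":-0.003,"az":0},{"fingers":0.45,"x":75,"y":-1,"z":1.2,"ax":0,"ay":-0.003,"az":0},{"fingers":0.45,"x":100,"y":-1,"z":1.2,"ax":0,"ay":-0.003,"az":0},{"fingers":0.45,"x":113,"y":-1,"z":1.2,"ax":0,"ay":-0.003,"az":0},{"fingers":0.45,"x":118,"y":-1,"z":1.2,"ax":0,"ay":-0.003,"az":0},{"fingers":0.45,"x":118,"y":-1,"z":1.2,"ax":0,"ay":-0.003,"az":0},{"fingers":0.45,"x":118,"y":-1,"z":1.2,"ax":0,"ay":-0.003,"az":0}]'
python3 - <<'E'
from look import *
go([.477,-.1453,.164],1)
look(10,(250,350,210,330),(390,450,200,270),5)
s=load("side10.pkl");im=cv2.imread("pics/s10.png")
f=lambda X:((proj(s,X)-[250,210]+.5)*5-.5);a=np.linspace(0,6.28,60)
for h,r in((.096,.01),(.072,.01),(.072,.017),(0,.017)):
    C=np.c_[.4772+r*np.cos(a),-.1453+r*np.sin(a),0*a+h];cv2.polylines(im,[f(C).round().astype(int)],True,(0,0,255),1)
cv2.imwrite("pics/s10o.png",im)
E
```

```text
clock: 10.75
ee_pos: [0.4772, -0.1469, 0.1657]
tcp_rot: [-0.086, 0.702, 0.085, 0.701]
wrist_force: [-0.5, -0.2, -0.6]
opening: 0.547
t 10.75 tcp [ 0.4772 -0.1469  0.1657] q [ 0.56  0.46 -0.4   2.05  0.28  0.69  0.23] F [-0.5 -0.2 -0.6] open 0.547 jaw [ 0.97   0.241 -0.001] down [-0.001 -0.001 -1.   ]
shift [1.7 1.6 0.2] rot [ 0.001 -0.001  0.001]
```

View pics/s10o.png

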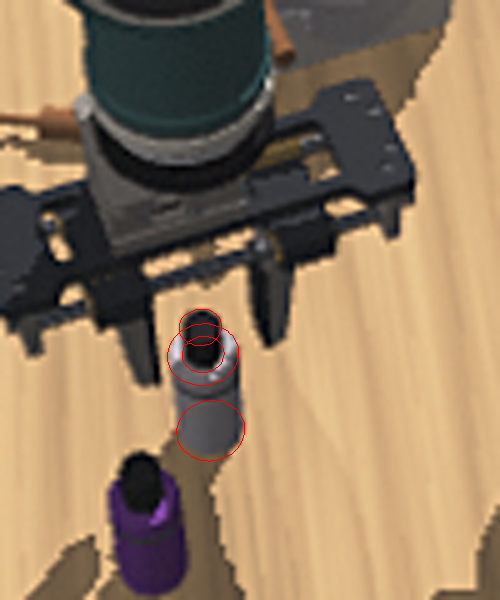

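Overlay fits. I'll grip and lift.

```bash
python3 -m jog '[{"fingers":0.6,"x":1,"y":1.5,"z":0,"ax":0,"ay":0,"az":0},{"fingers":1,"x":1,"y":1.5,"z":0,"ax":0,"ay":0,"az":0},{"fingers":1,"x":1,"y":1.5,"z":0,"ax":0,"ay":0,"az":0},{"fingers":1,"x":1,"y":1.5,"z":0,"ax":0,"ay":0,"az":0},{"fingers":1,"x":1,"y":1.5,"z":0,"ax":0,"ay":0,"az":0},{"fingers":1,"x":1,"y":1.5,"z":0,"ax":0,"ay":0,"az":0},{"fingers":1,"x":1,"y":1.5,"z":0,"ax":0,"ay":0,"az":0}]'
python3 -m jog '[{"fingers":1,"x":-10,"y":0,"z":0,"ax":0,"ay":0,"az":0},{"fingers":1,"x":-50,"y":0,"z":0,"ax":0,"ay":0,"az":0},{"fingers":1,"x":-90,"y":0,"z":0,"ax":0,"ay":0,"az":0},{"fingers":1,"x":-125,"y":0,"z":0,"ax":0,"ay":0,"az":0},{"fingers":1,"x":-125,"y":0,"z":0,"ax":0,"ay":0,"az":0},{"fingers":1,"x":-125,"y":0,"z":0,"ax":0,"ay":0,"az":0}]'
python3 - <<'E'
from look import *
go(mill(.015,-.065,.283),1)
E
```

```text
clock: 11.55
ee_pos: [0.476, -0.1457, 0.1638]
tcp_rot: [-0.086, 0.703, 0.085, 0.701]
wrist_force: [-0.4, -0.3, 2.6]
opening: 0.208
clock: 12.15
ee_pos: [0.4761, -0.1456, 0.2892]
tcp_rot: [-0.086, 0.703, 0.085, 0.701]
wrist_force: [-0.1, 0.2, -2.3]
opening: 0.208
t 12.15 tcp [ 0.4761 -0.1456  0.2892] q [ 0.64  0.27 -0.47  1.96  0.15  0.95  0.33] F [-0.1  0.2 -2.3] open 0.208 jaw [ 0.971  0.24  -0.002] down [-0.002 -0.002 -1.   ]
shift [  5.5 235.5 166.6] rot [-0.    -0.002  0.001]
```

```bash
python3 -m jog '[{"fingers":1,"x":0,"y":20,"z":14,"ax":0,"ay":0,"az":0},{"fingers":1,"x":0,"y":53,"z":37.5,"ax":0,"ay":0,"az":0},{"fingers":1,"x":0,"y":88,"z":62,"ax":0,"ay":0,"az":0},{"fingers":1,"x":0,"y":123,"z":87,"ax":0,"ay":0,"az":0},{"fingers":1,"x":0,"y":158,"z":112,"ax":0,"ay":0,"az":0},{"fingers":1,"x":0,"y":193,"z":136.5,"ax":0,"ay":0,"az":0},{"fingers":1,"x":0,"y":220,"z":155.5,"ax":0,"ay":0,"az":0},{"fingers":1,"x":0,"y":235,"z":166,"ax":0,"ay":0,"az":0},{"fingers":1,"x":0,"y":235,"z":166,"ax":0,"ay":0,"az":0},{"fingers":1,"x":0,"y":235,"z":166,"ax":0,"ay":0,"az":0},{"fingers":1,"x":0,"y":235,"z":166,"ax":0,"ay":0,"az":0},{"fingers":1,"x":0,"y":235,"z":166,"ax":0,"ay":0,"az":0}]'
python3 - <<'E'
from look import *
go(mill(.015,-.065,.27),1)
s=read_camera("side")
im=s["image"][140:210,290:350]
g=cv2.resize(im,None,fx=9,fy=9,interpolation=cv2.INTER_CUBIC).astype(float)
g=np.clip((g-40)*2.0,0,255).astype(np.uint8)
p=np.array(read_state()["ee_pos"]);b=p[2]-.1638
f=lambda X:((proj(s,X)-[290,140]+.5)*9-.5)
a=np.linspace(0,6.28,60)
for c,r,h in((p,.017,b),(p,.017,b+.072),(mill(.015,-.065,0),.019,.1)):
    C=np.c_[c[0]+r*np.cos(a),c[1]+r*np.sin(a),0*a+h];e=f(C);print(e.min(0),e.max(0));cv2.polylines(g,[e.round().astype(int)],True,(0,0,255),1)
cv2.imwrite("pics/s11.png",g)
E
```

```text
clock: 13.35
ee_pos: [0.5807, 0.1209, 0.2878]
tcp_rot: [-0.085, 0.703, 0.085, 0.701]
wrist_force: [-0.2, -0.6, -1.1]
opening: 0.205
t 13.35 tcp [0.5807 0.1209 0.2878] q [ 0.15  0.45 -0.54  1.73  0.27  1.03 -0.24] F [-0.2 -0.6 -1.1] open 0.205 jaw [ 0.971  0.239 -0.004] down [-0.004 -0.002 -1.   ]
shift [17.7  2.   1.1] rot [-0.002 -0.004  0.001]
[209.77522974 332.00682445] [323.46838701 414.20719521]
[205.81247275 157.19831413] [324.73599139 239.89979692]
[205.03516366 377.91863337] [330.12372295 469.35900414]
```

View pics/s11.png

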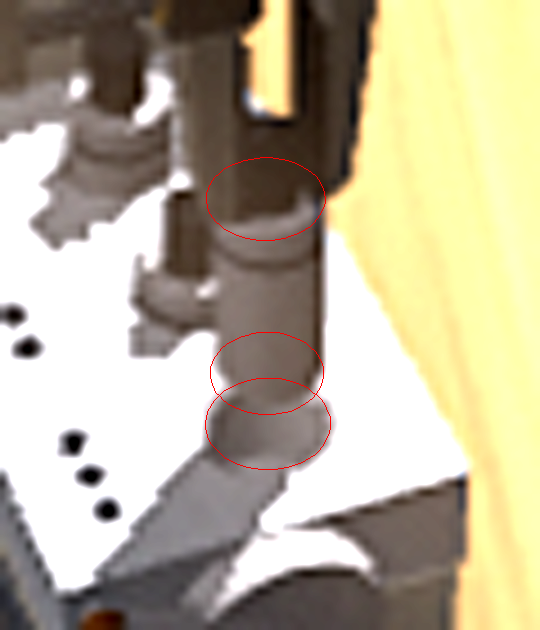

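```bash
python3 -m jog '[{"fingers":1,"x":5,"y":2,"z":0.5,"ax":0,"ay":-0.003,"az":0},{"fingers":1,"x":12,"y":2,"z":0.5,"ax":0,"ay":-0.003,"az":0},{"fingers":1,"x":20,"y":2,"z":0.5,"ax":0,"ay":-0.003,"az":0},{"fingers":1,"x":20,"y":2,"z":0.5,"ax":0,"ay":-0.003,"az":0},{"fingers":1,"x":20,"y":2,"z":0.5,"ax":0,"ay":-0.003,"az":0},{"fingers":1,"x":20,"y":2,"z":0.5,"ax":0,"ay":-0.003,"az":0}]'
python3 - <<'E'
from look import *
go(mill(.015,-.065,.2638),1)
E
```

```text
clock: 14.0
ee_pos: [0.581, 0.1246, 0.2682]
tcp_rot: [-0.086, 0.702, 0.086, 0.702]
wrist_force: [-0.4, 0.6, -1.2]
opening: 0.208
t 14.0 tcp [0.581  0.1246 0.2682] q [ 0.14  0.48 -0.53  1.75  0.28  0.99 -0.26] F [-0.4  0.6 -1.2] open 0.208 jaw [0.971 0.241 0.   ] down [ 0.  0. -1.]
shift [ 4.4 -1.6 -0.2] rot [ 0.  0. -0.]
```

```bash
python3 -m jog '[{"fingers":1,"x":2,"y":-1.4,"z":-0.4,"ax":0,"ay":0,"az":0},{"fingers":1,"x":5,"y":-1.4,"z":-0.4,"ax":0,"ay":0,"az":0},{"fingers":1,"x":9,"y":-1.4,"z":-0.4,"ax":0,"ay":0,"az":0},{"fingers":1,"x":13,"y":-1.4,"z":-0.4,"ax":0,"ay":0,"az":0},{"fingers":1,"x":13,"y":-1.4,"z":-0.4,"ax":0,"ay":0,"az":0}]'
python3 - <<'E'
from look import *
go(mill(.015,-.065,.2298),1)
E
```

```text
clock: 14.5
ee_pos: [0.5805, 0.1228, 0.2542]
tcp_rot: [-0.086, 0.702, 0.086, 0.701]
wrist_force: [0.2, -1.1, -2.6]
opening: 0.209
t 14.5 tcp [0.5805 0.1228 0.2542] q [ 0.14  0.49 -0.53  1.76  0.29  0.97 -0.26] F [ 0.2 -1.1 -2.6] open 0.209 jaw [ 0.971  0.24  -0.002] down [-0.001 -0.001 -1.   ]
shift [24.4  0.1  0.8] rot [-0.    -0.002  0.   ]
```

Entered at 10 mm depth with no reaction force, so I'll continue down.

```bash
python3 -m jog '[{"fingers":1,"x":5,"y":0,"z":0.3,"ax":0,"ay":0,"az":0},{"fingers":1,"x":10,"y":0,"z":0.3,"ax":0,"ay":0,"az":0},{"fingers":1,"x":15,"y":0,"z":0.3,"ax":0,"ay":0,"az":0},{"fingers":1,"x":20,"y":0,"z":0.3,"ax":0,"ay":0,"az":0},{"fingers":1,"x":22,"y":0,"z":0.3,"ax":0,"ay":0,"az":0},{"fingers":1,"x":24,"y":0,"z":0.3,"ax":0,"ay":0,"az":0},{"fingers":1,"x":24,"y":0,"z":0.3,"ax":0,"ay":0,"az":0}]'
python3 -m jog '[{"fingers":1,"x":1,"y":0,"z":0,"ax":0,"ay":0,"az":0},{"fingers":1,"x":2,"y":0,"z":0,"ax":0,"ay":0,"az":0},{"fingers":1,"x":2,"y":0,"z":0,"ax":0,"ay":0,"az":0}]'
```

```text
clock: 15.2
ee_pos: [0.5809, 0.1229, 0.2306]
tcp_rot: [-0.086, 0.702, 0.086, 0.702]
wrist_force: [-1.4, -2.8, -3.1]
opening: 0.208
clock: 15.5
ee_pos: [0.581, 0.1229, 0.2299]
tcp_rot: [-0.086, 0.702, 0.085, 0.702]
wrist_force: [-4.5, -3.9, 4.7]
opening: 0.21
```

```bash
python3 -m jog '[{"fingers":1,"x":1,"y":0,"z":0,"ax":0,"ay":0,"az":0},{"fingers":1,"x":1,"y":0,"z":0,"ax":0,"ay":0,"az":0}]'
python3 -m jog '[{"fingers":1,"x":-2,"y":0,"z":0,"ax":0,"ay":0,"az":0},{"fingers":0.5,"x":-2,"y":0,"z":0,"ax":0,"ay":0,"az":0},{"fingers":0.5,"x":-2,"y":0,"z":0,"ax":0,"ay":0,"az":0},{"fingers":0.5,"x":-2,"y":0,"z":0,"ax":0,"ay":0,"az":0},{"fingers":0.5,"x":-10,"y":0,"z":0,"ax":0,"ay":0,"az":0},{"fingers":0.5,"x":-35,"y":0,"z":0,"ax":0,"ay":0,"az":0},{"fingers":0.5,"x":-55,"y":0,"z":0,"ax":0,"ay":0,"az":0},{"fingers":0.5,"x":-55,"y":0,"z":0,"ax":0,"ay":0,"az":0}]'
python3 - <<'E'
from look import *
print(mill(-.0610,-.155,0),mill(-.061,-.155,0))
go(mill(-.061,-.155,.28),1)
look(12,(270,360,110,220),(230,360,170,260),5)
E
```

```text
clock: 15.7
ee_pos: [0.5811, 0.1229, 0.2299]
tcp_rot: [-0.086, 0.702, 0.085, 0.702]
wrist_force: [-5.9, -4.9, 10.0]
opening: 0.211
clock: 16.5
ee_pos: [0.5827, 0.1241, 0.2866]
tcp_rot: [-0.085, 0.7, 0.086, 0.704]
wrist_force: [-0.1, -0.4, 0.0]
opening: 0.503
[0.52908756 0.01737627 0.        ] [0.52908756 0.01737627 0.        ]
t 16.5 tcp [0.5827 0.1241 0.2866] q [ 0.15  0.46 -0.54  1.73  0.27  1.02 -0.25] F [-0.1 -0.4  0. ] open 0.503 jaw [0.971 0.241 0.006] down [ 0.006  0.002 -1.   ]
shift [  6.1 -90.7 -77.7] rot [ 0.     0.006 -0.   ]
```

View pics/s12.png

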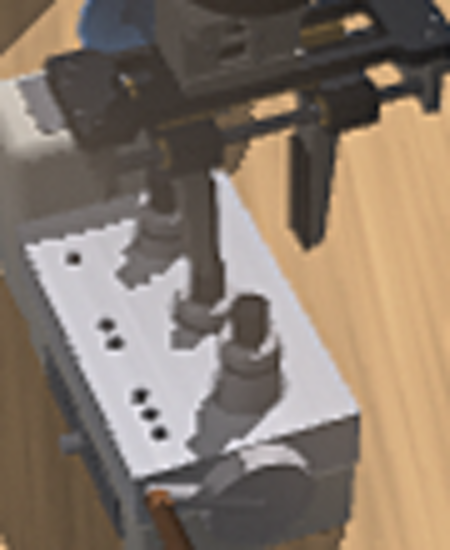

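```bash
python3 -m jog '[{"fingers":1,"x":0,"y":-25,"z":-21,"ax":0,"ay":0.006,"az":0},{"fingers":1,"x":0,"y":-55,"z":-47,"ax":0,"ay":0.006,"az":0},{"fingers":1,"x":6,"y":-80,"z":-68,"ax":0,"ay":0.006,"az":0},{"fingers":1,"x":6,"y":-90,"z":-77.5,"ax":0,"ay":0.006,"az":0},{"fingers":1,"x":6,"y":-90,"z":-77.5,"ax":0,"ay":0.006,"az":0},{"fingers":1,"x":6,"y":-90,"z":-77.5,"ax":0,"ay":0.006,"az":0},{"fingers":1,"x":6,"y":-90,"z":-77.5,"ax":0,"ay":0.006,"az":0},{"fingers":1,"x":6,"y":-90,"z":-77.5,"ax":0,"ay":0.006,"az":0}]'
python3 - <<'E'
from look import *
go(mill(-.061,-.154,.208),1)
look(13,(270,360,130,240),(280,380,180,260),5)
E
```

```text
clock: 17.4
ee_pos: [0.528, 0.0188, 0.2772]
tcp_rot: [-0.086, 0.704, 0.086, 0.7]
wrist_force: [0.4, 0.5, 0.6]
opening: 0.005
t 17.4 tcp [0.528  0.0188 0.2772] q [ 0.35  0.36 -0.54  1.89  0.22  0.96 -0.05] F [0.4 0.5 0.6] open 0.005 jaw [ 0.97   0.243 -0.005] down [-0.005 -0.001 -1.   ]
shift [69.2 -0.7  1.1] rot [ 0.002 -0.005 -0.001]
```

View pics/s13.png

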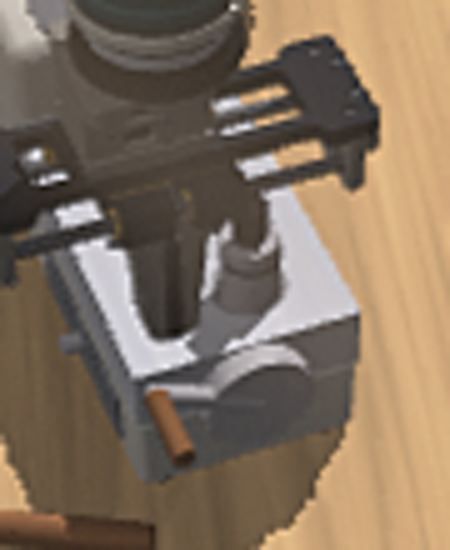

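View pics/t13.png

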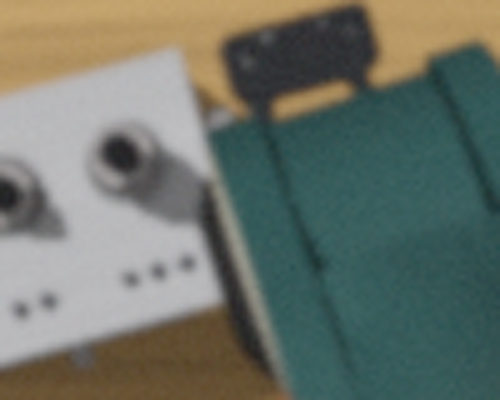

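```bash
python3 -m jog '[{"fingers":1,"x":30,"y":-0.5,"z":1,"ax":0,"ay":-0.003,"az":0},{"fingers":1,"x":55,"y":-0.5,"z":1,"ax":0,"ay":-0.003,"az":0},{"fingers":1,"x":70,"y":-0.5,"z":1,"ax":0,"ay":-0.003,"az":0},{"fingers":1,"x":76,"y":-0.5,"z":1,"ax":0,"ay":-0.003,"az":0},{"fingers":1,"x":76,"y":-0.5,"z":1,"ax":0,"ay":-0.003,"az":0},{"fingers":1,"x":76,"y":-0.5,"z":1,"ax":0,"ay":-0.003,"az":0}]'
python3 - <<'E'
from look import *
go(mill(-.061,-.154,.192),1)
look(14,(270,340,150,240),(280,380,180,260),7)
E
```

```text
clock: 18.1
ee_pos: [0.5288, 0.0171, 0.202]
tcp_rot: [-0.086, 0.702, 0.086, 0.701]
wrist_force: [-0.1, -0.6, -0.7]
opening: 0.001
t 18.1 tcp [0.5288 0.0171 0.202 ] q [ 0.31  0.46 -0.5   1.95  0.3   0.8  -0.11] F [-0.1 -0.6 -0.7] open 0.001 jaw [ 0.971  0.241 -0.002] down [-0.001 -0.001 -1.   ]
shift [10.   1.2  0.3] rot [ 0.    -0.002  0.   ]
```

View pics/s14.png

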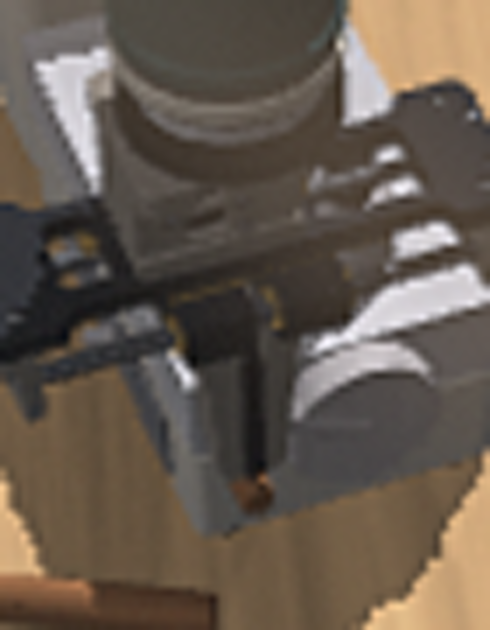

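```bash
python3 -m jog '[{"fingers":1,"x":5,"y":0.8,"z":0,"ax":0,"ay":0,"az":0},{"fingers":1,"x":10,"y":0.8,"z":0,"ax":0,"ay":0,"az":0},{"fingers":1,"x":14,"y":0.8,"z":0,"ax":0,"ay":0,"az":0},{"fingers":1,"x":18,"y":0.8,"z":0,"ax":0,"ay":0,"az":0}]'
python3 -m jog '[{"fingers":1,"x":4,"y":0,"z":0,"ax":0,"ay":0,"az":0},{"fingers":1,"x":8,"y":0,"z":0,"ax":0,"ay":0,"az":0}]'
python3 - <<'E'
from look import *
go(mill(-.061,-.154,.1367),1)
E
```

```text
clock: 18.6
ee_pos: [0.5263, 0.0169, 0.1829]
tcp_rot: [-0.086, 0.705, 0.085, 0.699]
wrist_force: [-5.3, -0.8, 6.3]
opening: 0.007
clock: 18.8
ee_pos: [0.5267, 0.0169, 0.1749]
tcp_rot: [-0.086, 0.704, 0.085, 0.7]
wrist_force: [-4.2, -1.8, 7.2]
opening: 0.003
t 18.8 tcp [0.5267 0.0169 0.1749] q [ 0.29  0.5  -0.48  1.97  0.33  0.75 -0.14] F [-4.2 -1.8  7.2] open 0.003 jaw [ 0.971  0.24  -0.006] down [-0.006 -0.002 -1.   ]
shift [38.1  0.9  2.7] rot [-0.    -0.006  0.001]
```

```bash
python3 -m jog '[{"fingers":1,"x":5,"y":0.5,"z":1,"ax":0,"ay":-0.002,"az":0},{"fingers":1,"x":10,"y":0.5,"z":1,"ax":0,"ay":-0.002,"az":0},{"fingers":1,"x":15,"y":0.5,"z":1,"ax":0,"ay":-0.002,"az":0},{"fingers":1,"x":20,"y":0.5,"z":1,"ax":0,"ay":-0.002,"az":0}]'
python3 -m jog '[{"fingers":1,"x":3,"y":0,"z":0,"ax":0,"ay":0,"az":0},{"fingers":1,"x":6,"y":0,"z":0,"ax":0,"ay":0,"az":0}]'
python3 -m jog '[{"fingers":1,"x":2,"y":0,"z":0,"ax":0,"ay":0,"az":0},{"fingers":1,"x":4,"y":0,"z":0,"ax":0,"ay":0,"az":0}]'
python3 - <<'E'
from look import *
go(mill(-.061,-.154,.1367),1)
E
```

```text
clock: 19.2
ee_pos: [0.5276, 0.0176, 0.1548]
tcp_rot: [-0.086, 0.703, 0.085, 0.7]
wrist_force: [-3.2, -1.9, 6.2]
opening: 0.008
clock: 19.4
ee_pos: [0.528, 0.0177, 0.1491]
tcp_rot: [-0.086, 0.703, 0.085, 0.701]
wrist_force: [-3.1, -1.4, 8.8]
opening: 0.001
clock: 19.6
ee_pos: [0.5285, 0.0178, 0.1453]
tcp_rot: [-0.086, 0.703, 0.085, 0.701]
wrist_force: [-2.4, -1.3, 5.3]
opening: 0.008
t 19.6 tcp [0.5285 0.0178 0.1453] q [ 0.27  0.54 -0.45  1.98  0.36  0.69 -0.17] F [-2.4 -1.3  5.3] open 0.008 jaw [ 0.971  0.24  -0.002] down [-0.002 -0.001 -1.   ]
shift [8.6 0.5 0.5] rot [-0.    -0.002  0.001]
```

```bash
python3 -m jog '[{"fingers":1,"x":3,"y":0.3,"z":0,"ax":0,"ay":0,"az":0},{"fingers":1,"x":6,"y":0.3,"z":0,"ax":0,"ay":0,"az":0},{"fingers":1,"x":8,"y":0.3,"z":0,"ax":0,"ay":0,"az":0},{"fingers":1,"x":8,"y":0.3,"z":0,"ax":0,"ay":0,"az":0},{"fingers":1,"x":8,"y":0.3,"z":0,"ax":0,"ay":0,"az":0},{"fingers":1,"x":8,"y":0.3,"z":0,"ax":0,"ay":0,"az":0}]'
python3 - <<'E'
from look import *
go(mill(-.061,-.154,.1367),1)
look(15,(270,340,150,240),(230,380,170,270),7)
E
```

```text
clock: 20.2
ee_pos: [0.5299, 0.0183, 0.1381]
tcp_rot: [-0.086, 0.701, 0.085, 0.703]
wrist_force: [0.8, -1.2, 6.6]
opening: 0.008
t 20.2 tcp [0.5299 0.0183 0.1381] q [ 0.26  0.56 -0.45  1.99  0.37  0.68 -0.18] F [ 0.8 -1.2  6.6] open 0.008 jaw [0.971 0.24  0.002] down [ 0.002 -0.001 -1.   ]
shift [ 1.4  0.3 -1.1] rot [-0.     0.002  0.001]
```

View pics/s15.png

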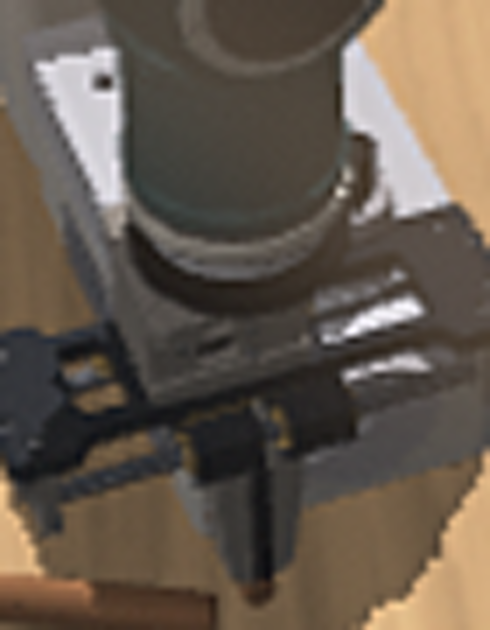

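```bash
python3 -m jog '[{"fingers":1,"x":1.2,"y":0,"z":-0.5,"ax":0,"ay":0,"az":0},{"fingers":1,"x":1.2,"y":0,"z":-0.5,"ax":0,"ay":0,"az":0},{"fingers":1,"x":1.2,"y":0,"z":-0.5,"ax":0,"ay":0,"az":0},{"fingers":1,"x":1.2,"y":0,"z":-0.5,"ax":0,"ay":0,"az":0},{"fingers":1,"x":1.2,"y":0,"z":-0.5,"ax":0,"ay":0,"az":0},{"fingers":1,"x":1.2,"y":0,"z":-0.5,"ax":0,"ay":0,"az":0}]'
python3 - <<'E'
from look import *
go(mill(-.061,-.154,.1367),1)
look(16,(270,340,150,240),(200,500,100,300),2.5)
s=load("side16.pkl")
im=cv2.resize(s["image"][210:245,290:325],None,fx=16,fy=16,interpolation=2)
for q,col in((.75,(255,0,0)),(.9,(0,255,0)),(1.05,(0,0,255))):
    a=np.linspace(0,6.28,40);x0=-.065*np.cos(.45-q);z0=.07+.065*np.sin(.45-q)
    C=np.array([mill(x0+.007*np.cos(t),-.165,z0+.007*np.sin(t)) for t in a])
    cv2.polylines(im,[((proj(s,C)-[290,210]+.5)*16-.5).round().astype(int)],True,col,1)
cv2.imwrite("pics/s16o.png",im)
E
```

```text
clock: 20.9
ee_pos: [0.5301, 0.0184, 0.1372]
tcp_rot: [-0.086, 0.701, 0.085, 0.703]
wrist_force: [0.8, -0.5, 7.4]
opening: 0.001
t 20.9 tcp [0.5301 0.0184 0.1372] q [ 0.26  0.56 -0.44  1.99  0.37  0.67 -0.18] F [ 0.8 -0.5  7.4] open 0.001 jaw [0.971 0.24  0.004] down [ 0.004 -0.    -1.   ]
shift [ 0.5  0.2 -1.2] rot [-0.     0.004  0.001]
```

View pics/s16o.png

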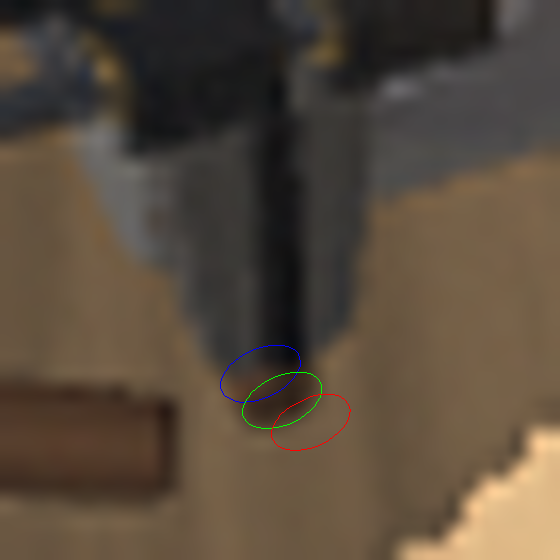

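View pics/t16.png

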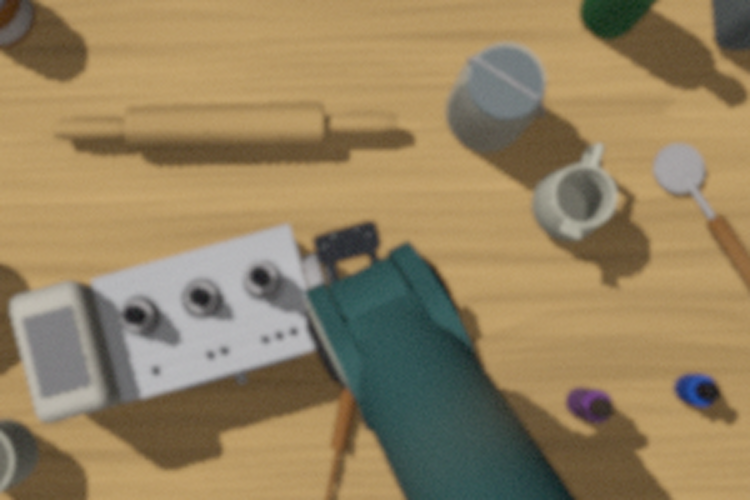

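Run:
```python
from h import *
P=cloud(load("top16.pkl")).reshape(-1,3)
for n,y in(("medium",.065),("short",0),("tall",-.065)):
    c=mill(.015,y,0);m=np.hypot(*(P[:,:2]-c[:2]).T)<.012;z=P[m];t=z[z[:,2]>np.percentile(z[:,2],90)-.006]
    print(n,np.median(t,0).round(4),"pocket",c[:2].round(4))
from station import *
s=read_state();print(s["clock"],s["wrist_force"],s["ee_pos"])
finish_job()
```

```text
medium [0.5497 0.2486 0.148 ] pocket [0.5499 0.2492]
short [0.5657 0.1847 0.1339] pocket [0.5656 0.1861]
tall [0.5817 0.123  0.1618] pocket [0.5812 0.123 ]
21.0 [ 2.25886669 -1.46526029  7.77540182] [0.53004393 0.01839502 0.13719303]
the job is handed in; nothing more can be done
```

I stood the short canister in the two-stud pocket, then the tall one in the three-stud pocket. I then pressed the crank peg to the third click and handed the job in at 21 s while still holding it there.

Last checks:
- **Canisters:** The knob tops measured 133.9 mm (short), 161.8 mm (tall) and 148.0 mm (medium). Fully seated they should be 134, 162 and 148 mm. I also felt the pocket floor under both canisters I placed.
- **Dial:** From the fingertip height it stands at about 0.89 rad, against 0.9 for the third click. The spring pushes back with about 7.5 N, a little above the 3 to 6.5 N stated. I saw the force drop at about the height expected for the last hump before the third click. The peg's position in the side view matches the third click.
- **Bystanders:** I saw no sign of anything else being moved in the last pictures, but I compared them by eye only. They did not show the bowl and showed only part of the mug.

No checks failed. The two cameras disagreed by a few millimetres in y at the start, so I averaged them, and the insertions confirmed the result. My first move command was refused for missing values and cost no motion.

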